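Pull out the purifier's stabiliser leg to its mark and hold its cam lever shut

ROBOT

A 7-joint arm with a two-finger parallel gripper is mounted at the origin on the work surface. World frame = base frame: x ahead of the robot, y to its left, z up, the work surface at z = 0. Lengths are in mm, angles in rad, forces in N, time in s.
With the tool pointing down it reaches from about 400 to 925 mm from the base axis. Payload 4.1 kg.
Tool frame: the origin (TCP) lies at the very end of the fingers, on their centre line; the grasp point (between the pads) lies 19 mm behind it; z points along the fingers, y is the line along which they close (so a half turn about z gives the same grasp; the last joint's range is limited). The gripper opens to 85 mm and grips with 20 to 120 N. Pads are 22 mm wide; open, the fingers measure 114 mm over their backs; the gripper's body (76 mm by 85 mm) begins 54 mm behind the grasp point. The pads swing forward as they close: fully open they stand 13 mm farther back than shut.
Start: joints at [-1.302, 0.398, 0.045, 1.537, -0.019, 1.207, -0.051], TCP at [233.698, 606.572, 231.347] pointing down, gripper open.
Joint ranges: [-2.82, 2.82], [-0.49, 2.23], [-1.37, 1.46], [0, 2.46], [-1.36, 4.5], [0.23, 2], [-2.94, 2.94]. Speed limits (rad/s): [2.57, 2.57, 3.14, 3.14, 3.14, 3.14, 3.14].

INTERFACE

Orientations are given as a rotation vector (axis times angle).
In Python, from rig import arm, vision, order, spot_in gives the robot as it stands. The module is installed in compiled form; this text tells all that it offers.
- The arm moves only by the tool play_rows, never from a script. Its argument "rows" is a list of rows, each a list of 7 numbers: the closure, from 0 (fully open) to 1 (shut), then the shift along the tool's x, y, z in m, then the turn, a rotation vector about the tool's x, y, z in degrees. In form: [[grip, x, y, z, rx, ry, rz], ...]. A call has exactly 10 rows; each row is the pose to reach, as a shift and turn from the pose commanded when the call began, along the tool's axes at that moment; what a row does not reach only later rows make up. A row lasts 1/12 s, in which the tool goes at most 41.7 mm and 7.16 degrees, less where a joint would pass 70% of its speed; a pose out of reach is approached as far as the arm can. A call with a gripper value outside its range is refused whole. The fingers move at their own pace and stop on an object; "grip_force" is the grip in N (left out, the last holds). Time passes only in rows, so rows that repeat a pose let the fingers close, or fill a call up. It gives the time, the measured TCP pose, the force, the opening and the grip force at its end, in the units of the state.
- arm.sense(): the state, without advancing time (a new reading comes with each control period).
- vision.read_camera(name): name is "side" or "top"; returns a dict with "image" (400x640x3 uint8, red, green, blue), "vertical_fov" (degrees; the focal length in pixels is half the picture's height over the tangent of half this angle, whatever the lens; pixels are square), "cx", "cy" (the principal point, pixels), "R" (3x3) and "t" (3): a world point X has camera coordinates R X + t. Camera axes: x right, y down, z forward; pixel columns grow to the right and rows downward; lengths in mm; the calibration is good to about 2 mm. A picture is of the moment at which its call begins. There is no depth.
- order.finish_job(): hands the job in; it is judged then, once.
Trained networks look in the newest picture that a camera, given by its name, has taken for a name from the list of things; names that differ only in an ending like _2 or _b are one class to them, and where a whole thing is asked for, a point or a joint stands for the part that bears it (a point fixed in the world has none). Each returns a list of dicts, best first, with "score" (0 to 1); they miss things now and then, are a little off and sometimes report something else, mostly with a low value. They report only what shows in the picture. A call takes as long as a camera call.
- spot_in(name, camera): "centre" ([x, y, z] in mm, in world coordinates, good to about 4 mm: the middle of the surface that is visible of it).
The state is a dict: "clock": time; "q": joint angles; "qvel": joint speeds; "joint_torque": joint torques, N m; "ee_pos": TCP position; "tcp_rot": TCP orientation; "contact_force": force on the tool from outside, world axes, zero at the start; "torque": the same for the moment, N m; "opening": finger opening in mm; "finger_force": force on a finger pad.
Only numpy, scipy, OpenCV 4.12 (cv2) and the standard library are available. Lean on these libraries where they do the work, as an engineer would, in place of code of your own. Each camera call takes 0.05 s, during which the arm holds its last target. There are 200 camera calls.

TASK

Draw the purifier tower's sprung stabiliser leg out by its crossbar, with the cam lever still open, until the leg's pointer is level with the length mark clipped on the rule, and keep it there for a moment. Then, with the leg kept at the mark, slide the cam lever fully closed by pinching it towards the thumb plate, and finish while still holding that pinch: leg at the mark, lever shut, nothing let go. Leave the cup, tumblers and decanter where they stand.

Things in the scene. Friction and masses are not known exactly. Their poses are not given: they have to be found in the camera images.
- tower: White water purifier tower, 180 x 180 x 392 mm tall, fixed, may stand turned; origin: centre of its underside, z up. All axes below are the tower's. A flat aluminium leg slides out along +y, low on the counter, from a black socket foot (210 mm wide, 32 mm high) on the +y side. A fixed rule (14 mm wide, 8 mm high) lies parallel to the leg, 95 mm to +x of its middle line.
- leg (a joint): How far the leg is drawn out, in m: 0 = fully in, where it starts; at most 0.18. A spring pulls it back in with about 4 N at 0, 6 N at 0.14, so it runs back when not held. It does not lock by itself.
- pinch (a point): Pinch point on the leg's outer end (the head), moves with the leg: midway between the two upright plates (thumb plate at -x, lever at +x) when closed, 45 mm above the counter. Both plates run 23 mm either way along y and reach 68 mm above the counter; over both: 48 mm open, 36 mm closed. The head's top below is 23 mm up. The head has 4 mm springy side play along x (1.5 N/mm).
- crossbar (a point): Middle of the crossbar's near face (the face looking at the tower), 25 mm to +y of the pinch point, 45 mm up. The crossbar is an upright aluminium plate across the leg, 130 mm long along x, 8 mm thick, 20 to 68 mm above the counter. Open fingers standing outside the two plates push the leg out with their sides against this face.
- thumb_plate: Fixed light aluminium plate of the head that the lever is pinched towards, 8 x 46 x 48 mm. This origin lies on the counter straight below the pinch point; the plate itself is centred 14 mm to -x and 44 mm up, its outer face 18 mm to -x of the pinch point.
- lever (a joint): Travel of the cam lever in m: 0 = open, 0.012 = fully closed at its stop. An upright dark steel plate 8 mm thick that slides to -x, towards the thumb plate; outer face 30 mm to +x of the pinch point when open, 18 mm when closed. A spring pushes it open (4.5 N when open, 6.5 N closed): it stays closed only while pinched.
- pointer (a point): Tip of the flat dark steel pointer, 5 mm wide, that sticks out from the head towards the rule (tower's +x) under the crossbar, 14 mm above the counter; 84 mm to +x and 29 mm to +y of the pinch point.
- mark: Length mark: a small black clip fixed on the rule, with an upright fin 5 mm thick along the rule, its top 36 mm above the clip's underside; origin at the middle of its underside, below the fin, 8 mm above the counter. The leg is at the mark when pointer and fin have the same place along the tower's y.
- cup_mid (a point): Middle of the steel cup, 76 mm across, 85 mm tall, 42 mm above the counter. Bystander.
- tumbler_a_mid (a point): Middle of an orange plastic tumbler, 72 mm across, 110 mm tall. Bystander.
- tumbler_b_mid (a point): Middle of the other orange plastic tumbler, same size. Bystander.
- decanter_mid (a point): Point 90 mm above the foot of the glass decanter, 100 mm across, 189 mm tall with its cap, standing on a wooden trivet 130 x 130 x 14 mm. Bystander.

How it is judged (in metres and radians):
On the way, in this order (a step that is already met when the one before it is completed fails the run):
1. the leg is drawn out to the mark with the lever still open (y of pointer in the frame of mark between -0.005 and 0.005 m and value of joint lever below 0.004 m), for 0.3 s.
2. the lever is pinched closed with the leg at the mark (y of pointer in the frame of mark between -0.005 and 0.005 m and value of joint lever above 0.009 m and contact force between the fingers and thumb_plate above 1.5 N), for 0.3 s.
At the end, for the whole second after the job is handed in: Pointer within 5 mm of the mark along the rule, lever at least 9 mm closed (of 12), and the fingers press on the thumb plate with more than 1.5 N: the pinch is still held when the program ends and through the second after (all of step 2); the arm keeps its last pose, push and grip.
It fails at once if the lever is closed while the leg is more than 12 mm from the mark (value of joint lever above 0.008 m and not (y of pointer in the frame of mark between -0.012 and 0.012 m)).
It fails at once if the cup is shifted by more than 30 mm or knocked over (distance of cup_mid from where it was at the start of the episode above 0.03 m).
It fails at once if the tumbler_a is shifted by more than 30 mm or knocked over (distance of tumbler_a_mid from where it was at the start of the episode above 0.03 m).
It fails at once if the tumbler_b is shifted by more than 30 mm or knocked over (distance of tumbler_b_mid from where it was at the start of the episode above 0.03 m).
It fails at once if the decanter is shifted by more than 30 mm or knocked over (distance of decanter_mid from where it was at the start of the episode above 0.03 m).
It also fails if it takes over 38 s, if anything falls off the work surface, if the arm or the gripper's body presses on something with over 40 N, if the wrist force passes 120 N, or if a joint passes its speed limit or range.

## Working session

There is one attempt and no reset: what is moved stays moved. The work goes in short steps, Python scripts to look and compute and a tool call to move; the robot and the scene stay as the last step left them, time stands still between calls to the robot, and variables do not carry over. Pictures are saved under pics/ and viewed, at most 10 in all, crops included, and the job is handed in when it is done.

Besides the shell and the picture viewer there is one more tool, called after ">>>" as name(argument=value, ...) on one line, values as JSON. play_rows: Moves the arm, as the interface text tells. Its arguments: {"type":"object","properties":{"rows":{"type":"array"},"grip_force":{"type":"number"}},"required":["rows"]}

```bash
mkdir -p pics
python3 - <<'E'
from rig import arm, vision, order, spot_in
import cv2,numpy as np
s=arm.sense();print({k:np.round(s[k],3) for k in s})
for c in("side","top"):
    d=vision.read_camera(c);cv2.imwrite(f"pics/{c}0.png",d["image"][:,:,::-1])
    print(c,d["vertical_fov"],d["cx"],d["cy"],np.round(d["R"],4).tolist(),np.round(d["t"],1))
    for n in("tower","crossbar","thumb_plate","lever","pointer","mark","cup_mid","tumbler_a_mid","decanter_mid"):
        print(n,[(np.round(r["centre"],0).tolist(),round(r["score"],2)) for r in spot_in(n,c)[:3]])
E
```

```text
{'clock': np.float64(0.0), 'q': array([-1.302,  0.399,  0.045,  1.538, -0.019,  1.207, -0.051]), 'qvel': array([ 0.   , -0.001, -0.001, -0.   ,  0.   ,  0.001,  0.001]), 'joint_torque': array([-1.0000e-03, -4.7513e+01,  1.3640e+00, -2.5422e+01,  1.2000e-02,
        1.0000e-02,  0.0000e+00]), 'ee_pos': array([233.485, 605.95 , 230.257]), 'tcp_rot': array([-5.740e-01, -3.088e+00,  3.000e-03]), 'contact_force': array([-0.426, -1.11 , -0.156]), 'torque': array([0.004, 0.005, 0.028]), 'finger_force': np.float64(0.0), 'opening': np.float64(85.451)}
side 42.33734495859316 322.7037684854155 202.21434066393604 [[-0.9963, -0.086, 0.0017], [-0.0676, 0.7718, -0.6323], [0.0531, -0.6301, -0.7747]] [ 538.7  127.  1270.1]
tower [([537.0, -326.0, 223.0], 0.71)]
crossbar [([497.0, -140.0, 43.0], 0.68)]
thumb_plate [([488.0, -175.0, 71.0], 0.62)]
lever [([525.0, -170.0, 65.0], 0.44)]
pointer [([494.0, -138.0, 39.0], 0.6), ([363.0, 281.0, 48.0], 0.54)]
mark []
cup_mid [([362.0, 283.0, 48.0], 0.87), ([525.0, -173.0, 66.0], 0.16)]
tumbler_a_mid [([675.0, 178.0, 72.0], 0.96)]
decanter_mid [([691.0, 328.0, 132.0], 0.83)]
top 44.84723893930442 328.6954791540696 194.3474404290174 [[0.0279, -0.9996, -0.0057], [-0.9866, -0.0266, -0.1612], [0.161, 0.0102, -0.9869]] [ -44.4  534.6 1159.6]
tower [([532.0, -348.0, 372.0], 0.74), ([549.0, 221.0, 58.0], 0.59)]
crossbar [([496.0, -158.0, 38.0], 0.6)]
thumb_plate []
lever [([521.0, -164.0, 55.0], 0.65), ([498.0, -158.0, 39.0], 0.57), ([547.0, 219.0, 57.0], 0.4)]
pointer [([501.0, -160.0, 38.0], 0.68)]
mark []
cup_mid [([367.0, 310.0, 35.0], 0.71)]
tumbler_a_mid [([682.0, 190.0, 64.0], 0.97)]
decanter_mid [([683.0, 288.0, 132.0], 0.61)]
```

View pics/side0.png

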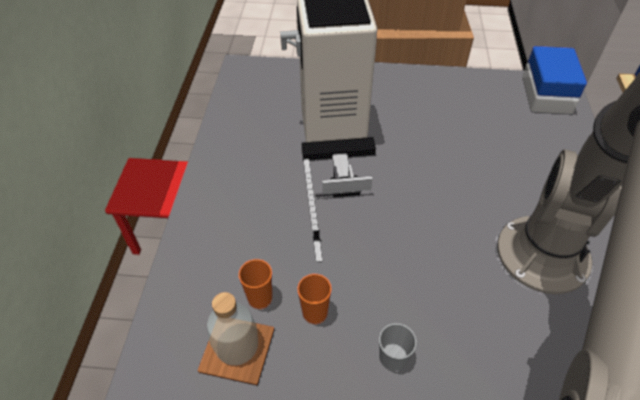

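View pics/top0.png

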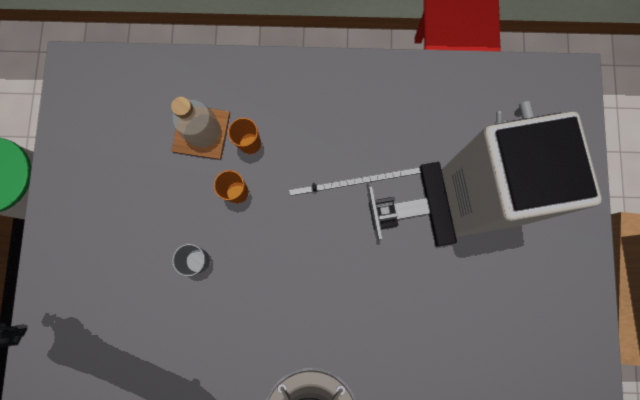

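The side view shows the tower at the back. The leg's crossbar is at about (347,185) and the black mark on the rule at about (317,238). In the top view the crossbar is at about (375,212) and the mark at about (314,187). The tumblers, cup and decanter are beyond the rule end. I'll zoom in on both views.

Run:
```python
import cv2
t=cv2.imread("pics/top0.png")[150:260,285:445];cv2.imwrite("pics/tc.png",cv2.resize(t,None,fx=5,fy=5,interpolation=cv2.INTER_CUBIC))
t=cv2.imread("pics/side0.png")[135:265,290:390];cv2.imwrite("pics/sc.png",cv2.resize(t,None,fx=4.5,fy=4.5,interpolation=cv2.INTER_CUBIC))
```

```text
(no output)
```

View pics/tc.png

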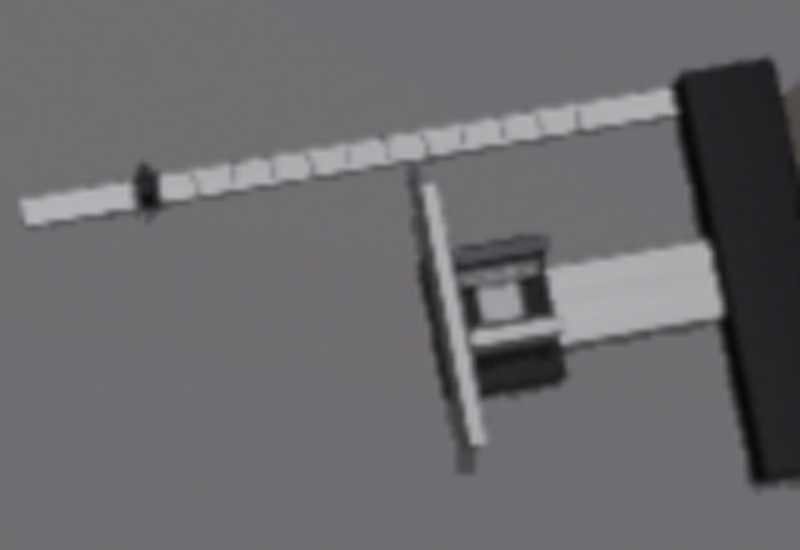

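View pics/sc.png

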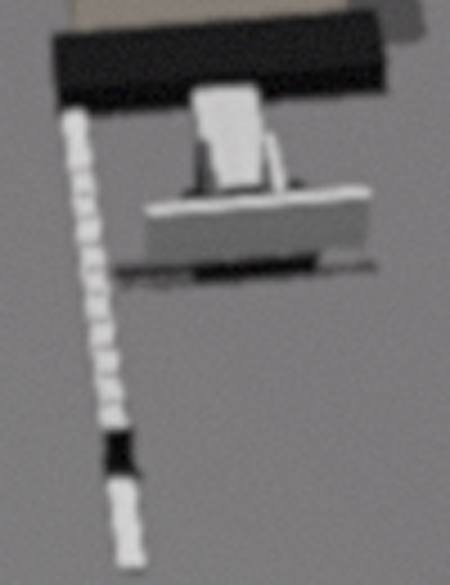

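```bash
cat > h.py <<'E'
from rig import arm, vision, order, spot_in
import cv2,numpy as np
def ray(d,u,v,z):
    f=200/np.tan(np.radians(d["vertical_fov"])/2)
    R=np.array(d["R"]);t=np.array(d["t"]);C=-R.T@t
    r=R.T@np.array([(u-d["cx"])/f,(v-d["cy"])/f,1]);return C+r*(z-C[2])/r[2]
def proj(d,X):
    f=200/np.tan(np.radians(d["vertical_fov"])/2)
    c=np.array(d["R"])@np.array(X)+np.array(d["t"]);return np.array([d["cx"]+f*c[0]/c[2],d["cy"]+f*c[1]/c[2]])
E
python3 - <<'E'
from h import *
T=vision.read_camera("top");S=vision.read_camera("side")
tc=lambda u,v:((u+.5)/5-.5+285,(v+.5)/5-.5+150)
sc=lambda u,v:((u+.5)/4.5-.5+290,(v+.5)/4.5-.5+135)
for n,p,z in[("rule far",(22,213),8),("rule near",(675,102),8),("bar+x",(430,185),68),("bar-x",(481,443),68),("pointer/shadow",(413,172),14),("clip z44",(147,187),44),("clip z20",(147,187),20),("leg",(715,280),20),("lever top",(502,252),68),("thumb top",(515,333),68),("foot+x",(680,75),32),("foot-x",(755,483),32)]:
    print("T",n,ray(T,*tc(*p),z).round(1))
for n,p,z in[("rule far",(130,567),8),("rule near",(74,110),8),("bar+x",(148,210),68),("bar-x",(370,191),68),("clip bottom z8",(120,478),8),("clip top z44",(118,430),44),("clip mid z20",(118,452),20),("foot+x",(62,105),0),("foot-x",(385,90),0)]:
    print("S",n,ray(S,*sc(*p),z).round(1))
from scipy.spatial.transform import Rotation as Ro
print(Ro.from_rotvec(arm.sense()["tcp_rot"]).as_matrix().round(3))
E
```

```text
T rule far [544.2  72.3   8. ]
T rule near [ 611.2 -261.5    8. ]
T bar+x [ 553.5 -131.5   68. ]
T bar-x [ 428.7 -157.6   68. ]
T pointer/shadow [ 569.8 -126.9   14. ]
T clip z44 [553.1   7.3  44. ]
T clip z20 [557.3   8.3  20. ]
T leg [ 517.5 -279.2   20. ]
T lever top [ 521.4 -166.8   68. ]
T thumb top [ 482.1 -173.4   68. ]
T foot+x [ 619.9 -259.7   32. ]
T foot-x [ 415.4 -296.    32. ]
S rule far [544.7  72.4   8. ]
S rule near [ 610.7 -262.8    8. ]
S bar+x [ 552.6 -130.3   68. ]
S bar-x [ 426.5 -156.    68. ]
S clip bottom z8 [555.5  15.    8. ]
S clip top z44 [556.9   8.6  44. ]
S clip mid z20 [557.3   6.1  20. ]
S foot+x [ 619.8 -274.2    0. ]
S foot-x [ 415.7 -305.5    0. ]
[[-0.933  0.36   0.   ]
 [ 0.36   0.933  0.   ]
 [ 0.     0.    -1.   ]]
```

>>> play_rows(rows=[[0,-0.01,-0.012,0,0,0,1],[0,-0.027,-0.032,0,0,0,3],[0,-0.049,-0.058,0,0,0,5],[0,-0.071,-0.084,0,0,0,7.5],[0,-0.093,-0.11,0,0,0,10],[0,-0.115,-0.136,0,0,0,12.5],[0,-0.137,-0.163,0,0,0,15],[0,-0.16,-0.19,0,0,0,17.5],[0,-0.183,-0.218,0,0,0,20],[0,-0.206,-0.246,0,0,0,22.5]], grip_force=25)

```text
clock: 1.93
ee_pos: [337.8, 301.3, 231.5]
tcp_rot: [1.169, 2.916, 0.001]
contact_force: [0.5, 0.1, 0.6]
opening: 85.2
finger_force: 0.0
```

```bash
cat >> h.py <<'E'
from scipy.spatial.transform import Rotation as Ro
YAW=np.radians(11.3);ex=np.array([np.cos(YAW),np.sin(YAW),0]);ey=np.array([-np.sin(YAW),np.cos(YAW),0])
P0=np.array([490.4,-143.9,0])-29*ey   # pinch at leg 0
Rt=np.column_stack([-ey*-1, ex, -np.array([0,0,1.])])
Rt[:,0]=np.cross(Rt[:,1],Rt[:,2])
def go(a,b,z):
    "delta in tool axes (m), turn deg, to P0 + a ex + b ey at height z"
    s=arm.sense();R=Ro.from_rotvec(s["tcp_rot"]).as_matrix();p=np.array(s["ee_pos"])
    X=P0+a*ex+b*ey+[0,0,z]
    print("t",round(float(s["clock"]),2),"pos",p.round(1),"tower-rel",((p-P0)@ex).round(1),((p-P0)@ey).round(1),"F",np.round(s["contact_force"],1),"open",round(float(s["opening"]),1),"ff",round(float(s["finger_force"]),1))
    print("delta",(R.T@(X-p)/1000).round(4),"turn",np.degrees(Ro.from_matrix(R.T@Rt).as_rotvec()).round(2),"q",np.round(s["q"],2))
E
python3 -c "
from h import *
go(3,6,150)"
```

```text
t 1.93 pos [337.8 301.3 231.5] tower-rel -62.4 495.5 F [0.5 0.1 0.6] open 85.2 ff 0.0
delta [-0.4384 -0.2275  0.0812] turn [ 4.000e-02 -3.000e-02  3.502e+01] q [-1.06  0.04  0.24  1.99 -0.01  1.11 -0.  ]
```

>>> play_rows(rows=[[0,-0.015,-0.007,0,0,0,1.5],[0,-0.037,-0.019,0,0,0,3.5],[0,-0.062,-0.032,0,0,0,5.5],[0,-0.087,-0.045,0,0,0,7.5],[0,-0.112,-0.058,0,0,0,9.5],[0,-0.137,-0.071,0,0,0,11.5],[0,-0.162,-0.084,0,0,0,13.5],[0,-0.187,-0.097,0,0,0,15.5],[0,-0.212,-0.11,0,0,0,17.5],[0,-0.236,-0.123,0,0,0,20]])

```text
clock: 2.77
ee_pos: [424.3, 49.9, 231.6]
tcp_rot: [1.657, 2.669, 0.001]
contact_force: [0.9, -0.2, -0.2]
opening: 85.5
finger_force: 0.0
```

```bash
python3 -c "
from h import *
go(3,6,150)"
```

```text
t 2.77 pos [424.3  49.9 231.6] tower-rel -26.9 232.0 F [ 0.9 -0.2 -0.2] open 85.5 ff 0.0
delta [-0.226  -0.0299  0.0815] turn [ 6.000e-02 -1.000e-02  1.504e+01] q [-0.76 -0.02  0.54  2.04  0.01  1.12  0.23]
```

>>> play_rows(rows=[[0,-0.03,-0.004,0,0,0,2],[0,-0.06,-0.008,0.005,0,0,4],[0,-0.09,-0.012,0.015,0,0,6],[0,-0.12,-0.016,0.025,0,0,8],[0,-0.15,-0.02,0.04,0,0,10],[0,-0.18,-0.024,0.05,0,0,12],[0,-0.2,-0.027,0.06,0,0,13.5],[0,-0.215,-0.029,0.07,0,0,15],[0,-0.222,-0.03,0.08,0,0,15],[0,-0.222,-0.03,0.08,0,0,15]])

```text
clock: 3.6
ee_pos: [494.8, -162.6, 149.7]
tcp_rot: [-1.991, -2.428, 0.005]
contact_force: [0.1, 0.4, 0.2]
opening: 85.4
finger_force: 0.0
```

```bash
python3 -c "
from h import *
go(3,6,32)
for c in ('top','side'):
    d=vision.read_camera(c);p=proj(d,P0+[0,0,68]).astype(int);im=d['image'][p[1]-55:p[1]+55,p[0]-75:p[0]+75,::-1]
    cv2.imwrite('pics/'+c+'1.png',cv2.resize(im,None,fx=4,fy=4,interpolation=2))
a=cv2.imread('pics/top1.png');b=cv2.imread('pics/side1.png');cv2.imwrite('pics/a1.png',cv2.resize(np.vstack([a,b]),None,fx=.68,fy=.68))
"
```

```text
t 3.6 pos [ 494.8 -162.6  149.7] tower-rel 0.7 9.8 F [0.1 0.4 0.2] open 85.4 ff 0.0
delta [-0.0037  0.0027  0.1177] turn [-0.19  0.04 -0.01] q [-0.38  0.32  0.74  1.95 -0.26  0.97  0.68]
```

View pics/a1.png

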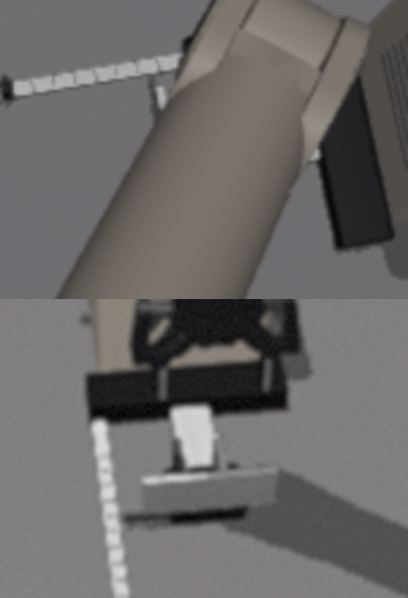

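The top view is blocked by the arm. In the side view the fingers, at (163,383) and (267,378), straddle the head behind the crossbar. I'll lower them.

>>> play_rows(rows=[[0,-0.004,0.003,0.005,0,0,0],[0,-0.004,0.003,0.018,0,0,0],[0,-0.004,0.003,0.033,0,0,0],[0,-0.004,0.003,0.048,0,0,0],[0,-0.004,0.003,0.063,0,0,0],[0,-0.004,0.003,0.078,0,0,0],[0,-0.004,0.003,0.093,0,0,0],[0,-0.004,0.003,0.106,0,0,0],[0,-0.004,0.003,0.116,0,0,0],[0,-0.004,0.003,0.118,0,0,0]])

```text
clock: 4.53
ee_pos: [498.7, -163.4, 31.9]
tcp_rot: [-1.987, -2.431, 0.001]
contact_force: [-1.0, 0.5, 0.3]
opening: 85.4
finger_force: 0.0
```

```bash
python3 -c "
from h import *
go(0,149,32)"
```

```text
t 4.53 pos [ 498.7 -163.4   31.9] tower-rel 4.4 8.2 F [-1.   0.5  0.3] open 85.4 ff 0.0
delta [ 1.408e-01 -3.900e-03  1.000e-04] turn [-0.11 -0.07  0.19] q [-0.26  0.51  0.62  2.03 -0.43  0.74  0.83]
```

>>> play_rows(rows=[[0,0.004,-0.001,0,0,0,0],[0,0.012,-0.003,0,0,0,0],[0,0.025,-0.004,0,0,0,0],[0,0.04,-0.004,0,0,0,0],[0,0.056,-0.004,0,0,0,0],[0,0.072,-0.004,0,0,0,0],[0,0.088,-0.004,0,0,0,0],[0,0.104,-0.004,0,0,0,0],[0,0.116,-0.004,0,0,0,0],[0,0.12,-0.004,0,0,0,0]])

```text
clock: 5.37
ee_pos: [473.4, -47.4, 34.6]
tcp_rot: [1.984, 2.429, 0.003]
contact_force: [1.6, -7.1, -1.6]
opening: 85.4
finger_force: 3.3
```

```bash
python3 -c "
from h import *
go(0,149,32)
for c in ('top','side'):
    d=vision.read_camera(c);m=np.array([556,7.5,30]);p=proj(d,m-20*ey).astype(int);im=d['image'][p[1]-50:p[1]+50,p[0]-50:p[0]+50,::-1];print(c,p)
    cv2.imwrite('pics/'+c+'2.png',cv2.resize(im,None,fx=4,fy=4,interpolation=2))
cv2.imwrite('pics/a2.png',np.hstack([cv2.imread('pics/top2.png'),cv2.imread('pics/side2.png')]))
"
```

```text
t 5.37 pos [473.4 -47.4  34.6] tower-rel 2.3 126.9 F [ 1.6 -7.1 -1.6] open 85.4 ff 3.3
delta [ 0.0221 -0.0022  0.0025] turn [0.28 0.16 0.2 ] q [-0.52  0.43  0.64  2.14 -0.4   0.68  0.59]
top [322 185]
side [315 226]
```

View pics/a2.png

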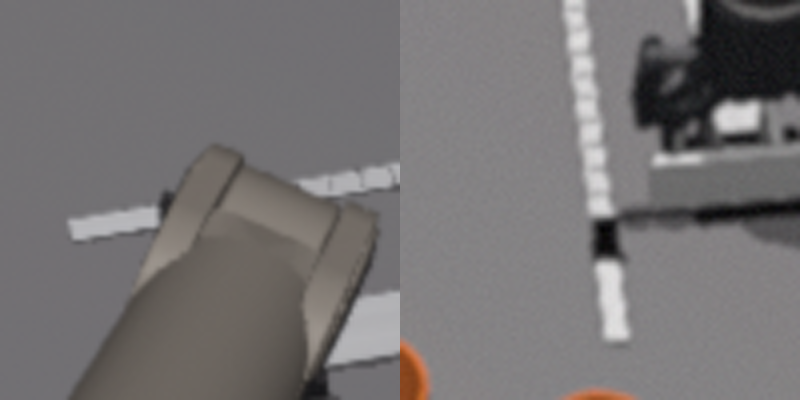

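The top view is still blocked. In the side view the pointer comes in at about (650,213), close to the clip at (605,238). I'll measure intensity profiles along the rule for the clip and the pointer.

```bash
cat >> h.py <<'E'
B0=np.array([490.4,-143.9,0])
def prof(d,im,a,z,ys):
    g=im.mean(2).astype(np.float32)
    p=np.array([proj(d,B0+a*ex+y*ey+[0,0,z]) for y in ys],np.float32)
    return cv2.remap(g,p[:,0].reshape(1,-1),p[:,1].reshape(1,-1),cv2.INTER_LINEAR)[0].round().astype(int)
E
python3 - <<'E'
from h import *
T=vision.read_camera("top");S=vision.read_camera("side");cv2.imwrite("pics/side2f.png",S["image"][:,:,::-1])
t0=cv2.imread("pics/top0.png");s0=cv2.imread("pics/side0.png")
ys=np.arange(118,156,2)
print(ys)
print("top clip z8",prof(T,t0,95,8,ys)); print("top z44",prof(T,t0,95,44,ys))
print("side clip z8",prof(S,s0,95,8,ys)); print("side z44",prof(S,s0,95,44,ys))
im=S["image"];ys=np.arange(90,135,2);print(ys)
for a in(70,75,80): print("ptr z14",a,prof(S,im,a,14,ys))
for a in(40,50,60): print("bar now z68",a,prof(S,im,a,68,ys))
ys=ys-112-4;print(ys)
for a in(70,75,80): print("ptr0 z14",a,prof(S,s0,a,14,ys))
for a in(40,50,60): print("bar0 side z68",a,prof(S,s0,a,68,ys)); print("bar0 top z68",a,prof(T,t0,a,68,ys))
for a in(78,82): print("ptr0 top",a,prof(T,t0,a,14,ys))
E
```

```text
[118 120 122 124 126 128 130 132 134 136 138 140 142 144 146 148 150 152
 154]
top clip z8 [177 177 177 177 176 164 121  65  35  34  35  47  77 123 159 177 179 179
 179]
top z44 [145 148 154 159 159 144  93  59  42  39  41  52  82 116 139 139 146 153
 157]
side clip z8 [ 10  10  11  13  13  14  14  14  18  29  48  81 119 158 186 201 208 208
 208]
side z44 [176 185 193 198 199 199 196 178 148 105  64  33  13  11  11  11  13  14
   9]
[ 90  92  94  96  98 100 102 104 106 108 110 112 114 116 118 120 122 124
 126 128 130 132 134]
ptr z14 70 [130 131 132 132 132 129 125 120 108  94  78  67  61  69  79  92 101 110
 120 126 131 133 132]
ptr z14 75 [131 131 130 131 131 130 126 120 110  96  78  65  62  67  75  83  90 100
 111 123 128 131 131]
ptr z14 80 [128 130 131 131 131 131 127 121 113 100  86  71  69  75  86  97 106 115
 122 127 130 133 132]
bar now z68 40 [ 77  86  83  74  60  47  40  56  86 128 163 186 193 174 150 124 113 107
 107 108 109 107 107]
bar now z68 50 [ 28  29  31  37  43  45  50  56  77 102 132 159 175 173 152 129 112 109
 109 108 108 108 107]
bar now z68 60 [116 122 124 12
[... 678 characters left out ...]
71 165 136  81  69
  79  96 109 112 112]
bar0 side z68 50 [122 122 123 123 123 123 122 122 125 130 142 157 175 181 182 166 145 123
 109  99 101 102 102]
bar0 top z68 50 [112 112 112 112 112 112 112 112 112 112 111 125 154 170 163 132  86  72
  78  93 110 111 112]
bar0 side z68 60 [123 124 124 123 123 123 123 122 121 125 132 149 167 181 182 175 150 127
 112 103 102 102 102]
bar0 top z68 60 [112 112 111 111 112 112 112 112 112 112 115 130 153 172 167 123  86  74
  84 109 111 112 112]
ptr0 top 78 [112 112 112 112 112 111 111 111 112 112 109 104  94  81  74  84  99 110
 111 112 112 112 112]
ptr0 top 82 [111 111 111 110 110 110 111 110 110 109 109 105  94  86  84  90 104 110
 111 110 110 111 111]
```

>>> play_rows(rows=[[0,0.004,-0.001,0.001,0,0,0],[0,0.01,-0.002,0.002,0,0,0],[0,0.017,-0.002,0.002,0,0,0],[0,0.022,-0.002,0.002,0,0,0],[0,0.024,-0.002,0.002,0,0,0],[0,0.024,-0.002,0.002,0,0,0],[0,0.024,-0.002,0.002,0,0,0],[0,0.024,-0.002,0.002,0,0,0],[0,0.024,-0.002,0.002,0,0,0],[0,0.024,-0.002,0.002,0,0,0]])

```text
clock: 6.4
ee_pos: [466.5, -25.6, 32.2]
tcp_rot: [1.988, 2.429, 0.002]
contact_force: [1.7, -4.8, 3.8]
opening: 85.3
finger_force: 2.5
```

```bash
python3 -c "
from h import *
go(0,150.7,32)
S=vision.read_camera('side');im=S['image'];ys=np.arange(114,160,2);print(ys)
for a in(65,70,75,80): print('ptr z14',a,prof(S,im,a,14,ys))
for a in(40,50,60): print('bar now z68',a,prof(S,im,a,68,ys))
p=proj(S,B0+80*ex+137*ey+[0,0,20]).astype(int);print(p)
cv2.imwrite('pics/a3.png',cv2.resize(im[p[1]-30:p[1]+30,p[0]-30:p[0]+50,::-1],None,fx=8,fy=8,interpolation=2))
"
```

```text
t 6.4 pos [466.5 -25.6  32.2] tower-rel -0.3 149.7 F [ 1.7 -4.8  3.8] open 85.3 ff 2.5
delta [0.001  0.0003 0.0002] turn [0.15 0.08 0.11] q [-0.57  0.42  0.64  2.16 -0.4   0.67  0.54]
[114 116 118 120 122 124 126 128 130 132 134 136 138 140 142 144 146 148
 150 152 154 156 158]
ptr z14 65 [128 129 128 126 125 123 120 114 105  90  77  63  64  71  82  89  99 112
 122 129 132 131 132]
ptr z14 70 [131 132 132 132 131 130 127 118 105  89  74  63  59  65  74  84  98 112
 123 129 131 132 132]
ptr z14 75 [130 130 131 131 131 129 126 118 105  89  72  61  56  63  73  85  99 113
 125 129 132 133 131]
ptr z14 80 [130 131 132 131 131 130 127 120 107  93  80  70  64  68  79  91 101 113
 123 130 132 132 130]
bar now z68 40 [ 41  55  66  70  67  62  57  70  94 137 172 197 191 168 136 117 108 106
 108 108 107 107 106]
bar now z68 50 [ 30  32  33  33  32  33  38  52  82 118 157 179 185 166 142 119 111 108
 107 107 108 107 106]
bar now z68 60 [ 94 113 125 130 131 131 131 132 136 153 173 192 189 175 143 123 108 109
 109 108 108 107 107]
[321 235]
```

View pics/a3.png

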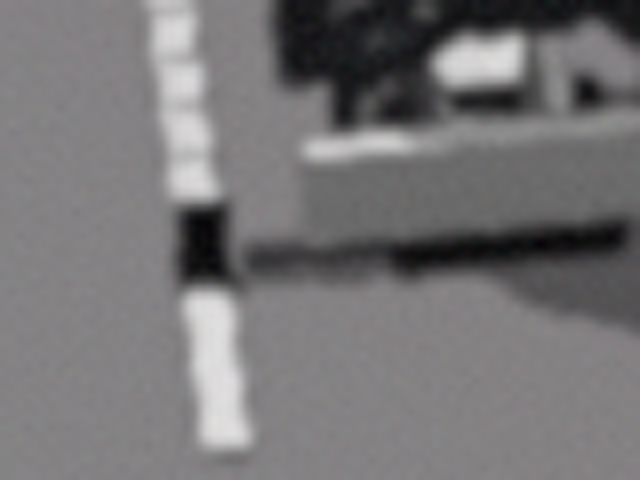

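The leg's pointer, at about (255,260) in the crop, is level with the clip at about (205,245). I'll nudge it 1 mm further, hold, then pinch.

>>> play_rows(rows=[[0,0.001,0,0,0,0,0],[0,0.001,0,0,0,0,0],[0,0.001,0,0,0,0,0],[0,0.001,0,0,0,0,0],[0,0.001,0,0,0,0,0],[0.1,0.001,0,0,0,0,0],[0.2,0.001,0,0,0,0,0],[0.3,0.001,0,0,0,0,0],[0.4,0.001,0,0,0,0,0],[0.5,0.001,0,0,0,0,0]], grip_force=30)

```text
clock: 7.28
ee_pos: [467.7, -24.7, 32.7]
tcp_rot: [1.987, 2.427, 0.005]
contact_force: [4.8, -4.8, 5.4]
opening: 42.7
finger_force: 5.6
```

>>> play_rows(rows=[[0.6,0,0,0,0,0,0],[0.7,0,0,0,0,0,0],[0.8,0,0,0,0,0,0],[0.9,0,0,0,0,0,0],[1,0,0,0,0,0,0],[1,0,0,0,0,0,0],[1,0,0,0,0,0,0],[1,0,0,0,0,0,0],[1,0,0,0,0,0,0],[1,0,0,0,0,0,0]])

```text
clock: 8.12
ee_pos: [467.8, -24.8, 33.1]
tcp_rot: [1.987, 2.427, 0.005]
contact_force: [1.8, -4.1, 9.6]
opening: 34.9
finger_force: 31.7
```

```bash
python3 -c "
from h import *
go(0,151,32)
S=vision.read_camera('side');im=S['image'];ys=np.arange(114,160,2);print(ys)
for a in(65,70,75,80): print('ptr z14',a,prof(S,im,a,14,ys))
for a in(40,50,60): print('bar now z68',a,prof(S,im,a,68,ys))
p=proj(S,B0+60*ex+130*ey+[0,0,20]).astype(int);print(p)
cv2.imwrite('pics/a4.png',cv2.resize(im[p[1]-50:p[1]+35,p[0]-40:p[0]+75,::-1],None,fx=6,fy=6,interpolation=2))
"
```

```text
t 8.12 pos [467.8 -24.8  33.1] tower-rel 1.1 150.2 F [ 1.8 -4.1  9.6] open 34.9 ff 31.7
delta [ 0.0008 -0.0011  0.0011] turn [0.33 0.11 0.1 ] q [-0.57  0.42  0.64  2.16 -0.4   0.67  0.54]
[114 116 118 120 122 124 126 128 130 132 134 136 138 140 142 144 146 148
 150 152 154 156 158]
ptr z14 65 [127 127 125 124 122 120 119 112 102  88  75  62  58  62  74  83  94 108
 119 127 132 132 132]
ptr z14 70 [131 129 130 132 132 130 127 120 108  92  76  63  57  66  79  92 102 112
 124 129 132 132 132]
ptr z14 75 [131 132 132 131 131 131 129 121 109  93  76  63  53  60  71  85 101 113
 125 129 133 133 133]
ptr z14 80 [130 130 130 131 131 130 126 121 110  97  81  72  67  73  82  93 103 113
 122 129 131 131 131]
bar now z68 40 [ 25  25  27  31  34  35  40  59  88 134 170 196 190 169 140 118 108 108
 106 106 106 107 106]
bar now z68 50 [111 117 122 127 129 129 128 129 136 148 167 183 192 177 152 125 112 106
 106 108 107 106 105]
bar now z68 60 [132 132 131 131 130 130 130 133 141 160 179 193 188 172 142 122 109 108
 108 108 108 107 106]
[329 232]
```

View pics/a4.png

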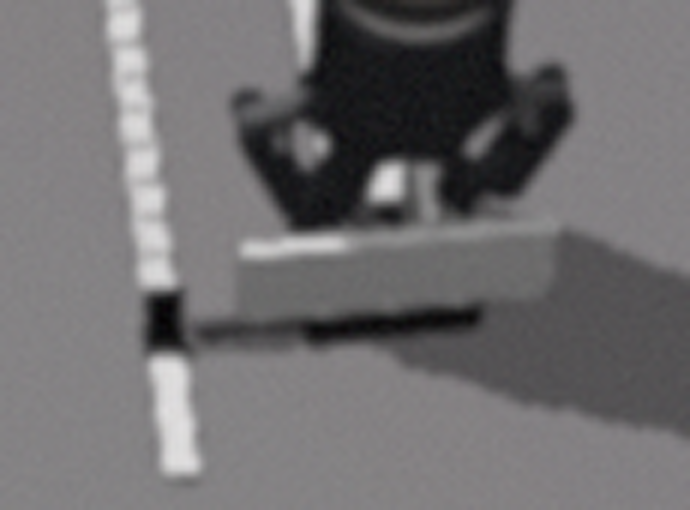

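The fingers now pinch both plates (opening about 35 mm, force 31 N). The pointer, at about (200,330), is still beside the clip at about (165,320). I'll hold once more, then hand in.

>>> play_rows(rows=[[1,0,0,0,0,0,0],[1,0,0,0,0,0,0],[1,0,0,0,0,0,0],[1,0,0,0,0,0,0],[1,0,0,0,0,0,0],[1,0,0,0,0,0,0],[1,0,0,0,0,0,0],[1,0,0,0,0,0,0],[1,0,0,0,0,0,0],[1,0,0,0,0,0,0]])

```text
clock: 9.0
ee_pos: [467.8, -24.9, 33.1]
tcp_rot: [1.987, 2.427, 0.005]
contact_force: [0.9, -3.9, 9.9]
opening: 35.3
finger_force: 31.7
```

```bash
python3 -c "
from h import *
go(0,151,32); print(order.finish_job())"
```

```text
t 9.0 pos [467.8 -24.9  33.1] tower-rel 1.2 150.2 F [ 0.9 -3.9  9.9] open 35.3 ff 31.7
delta [ 0.0008 -0.0012  0.0011] turn [0.33 0.11 0.1 ] q [-0.57  0.42  0.64  2.16 -0.4   0.67  0.54]
the job is handed in; nothing more can be done
None
```

I handed the job in at 9.0 s with the leg drawn out to the mark (about 1 mm short by my camera estimate, uncertain by 2–3 mm against the 5 mm limit), the lever pinched shut at about 32 N and still held, and the bystanders untouched; no verdict came back.

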